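# Clear the drilling jig and slide the chair panel home under its bridge

### The arm

A 6-joint arm with a two-finger parallel gripper is mounted at the origin on the work surface. World frame = base frame: x ahead of the robot, y to its left, z up, the work surface at z = 0. Lengths are in m, angles in rad, forces in N, time in s.
With the tool pointing down it reaches from about 0.25 to 0.775 m from the base axis. Payload 4 kg.
Tool frame: the origin (TCP) lies midway between the tips of the shut fingers; the grasp point (between the pads) lies ctrl.grip_depth behind it (ctrl.grip_depth is the distance from the TCP to the grasp point, in m); z points along the fingers, x is the direction in which the jaws open and shut, and the axes are right-handed (so a half turn about z gives the same grasp; the last joint's range is limited). The gripper opens to 85 mm and grips with 20 to 120 N. Pads are 22 mm wide; open, the fingers measure 114 mm over their backs; the gripper's body (76 mm by 85 mm) begins 54 mm behind the grasp point. The pads swing forward as they close: fully open they stand 13 mm farther back than shut.
Start: joints at [1.209, 0.087, 1.371, -0, 1.684, -0.103], TCP at [0.141, 0.532, 0.231] pointing down, gripper open.
Joint ranges: [-3.1, 3.1], [-0.76, 2.03], [0.27, 2.55], [-1.08, 4.22], [0.17, 2.65], [-2.57, 2.57]. Speed limits (rad/s): [2.79, 2.79, 3.14, 3.14, 3.14, 3.14].

### API

Orientations are given as a unit quaternion [x, y, z, w].
In Python, from station import ctrl, read_camera, search_frame, regions_of gives the robot as it stands.
- The arm moves only by the tool send_rows, never from a script. Its argument "plan" is a list that holds one entry, the list of rows, each a list of 7 numbers: the turn, a rotation vector about the tool's x, y, z in degrees, then the shift along the tool's x, y, z in cm, then the closure, from 0 (fully open) to 1 (shut). In form: [[[wx, wy, wz, x, y, z, fingers], ...]]. A call has 1 to 8 rows; each row shifts and turns the pose as measured when the row begins, along the tool's axes as they then stand; what a row does not reach is not made up. A row lasts 1/10 s, in which the tool goes at most 50 mm and 8.59 degrees, less where a joint would pass 70% of its speed; a pose out of reach is approached as far as the arm can. A call with a gripper value outside its range is refused whole. The fingers move at their own pace and stop on an object; the grip force is fixed at half the most. Time passes only in rows, so rows that do not move let the fingers close. It gives the time, the measured TCP pose, the force and the opening at its end, in the units of the state.
- ctrl.read_state(): the state, without advancing time (a new reading comes with each control period).
- read_camera(name): name is "scene" or "top" or "wrist"; returns a dict with "color" (384x512x3 uint8, red, green, blue), "depth" (384x512 float32, m along the optical axis (not along the pixel's ray), 0 where there is no reading), "fov_y" (degrees; the focal length in pixels is half the picture's height over the tangent of half this angle, whatever the lens; pixels are square), "cx", "cy" (the principal point, pixels), "origin" and "orientation" of the camera in the world; the wrist camera has in their place "tool_from_camera" (4x4, takes a point from camera to tool coordinates, whose origin is the TCP and whose axes are the tool frame's). Camera axes: x right, y down, z forward; pixel columns grow to the right and rows downward; lengths in m; the calibration is good to about 2 mm. A picture is of the moment at which its call begins: read the wrist's pose just before it.
- ctrl.hand_in(): hands the job in, once; it reports no verdict.
Trained networks look in a picture, given as the dict that the camera call returned (one of the last four; its "shot" number tells which), for a name from the list of things; names that differ only in an ending like _2 or _b are one class to them, and where a whole thing is asked for, a point or a joint stands for the part that bears it (a point fixed in the world has none). Each returns a list of dicts, best first, with "conf" (0 to 1); they miss things now and then, are a little off and sometimes report something else, mostly with a low value. They report only what shows in the picture. A call takes as long as a camera call. They do not tell look-alikes from the thing itself.
- search_frame(picture, name): "point" ([row, column] in pixels, amid what is visible of it).
- regions_of(picture, name): "pixels" (384x512 bool, what is visible of it) and "point" ([row, column] in pixels, amid what is visible of it).
The state is a dict: "clock": time; "joint_pos": joint angles; "qd": joint speeds; "effort": joint torques, N m; "ee_pos": TCP position; "ee_rot": TCP orientation; "force": force on the tool from outside, world axes, zero at the start; "ft_torque": the same for the moment, N m; "finger_gap": opening from 0.0 (shut) to 1.0 (fully open).
Only numpy, scipy, OpenCV 4.12 (cv2) and the standard library are available. Lean on these libraries where they do the work, as an engineer would, in place of code of your own. Each camera call takes 0.05 s, during which the arm holds its last target. There are 200 camera calls.

### The job

Take the filling knife that hangs across the mouth of the drilling jig off its hook and stand it blade down in the blue crock. Then slide the green painted panel, flat on the bench and end first, between the two paint tins and under the jig's bridge until its leading end sits square against the stop. Do not lift or tip the panel, and leave the tins and the other things on the bench where they are.

Things in the scene. Friction and masses are not known exactly. Their poses are not given: they have to be found in the camera images.
- panel: dark green painted wooden chair-back panel with small flowers, 200 (its x) x 110 (its y) x 20 mm high, 0.3 kg, loose and flat on the bench, too wide to grip, the two ends alike. Origin: centre of its underside. Pushed on an edge with light force (1 to 4 N) it slides on the bench.
- jig: fixed drilling jig. Origin: on the bench, middle of its mouth, in the plane of its front face; +x points into the jig (the way the panel must go), z up. Two wooden cheeks, 45 mm high, x = 0 to 105 mm, leave a lane 120 mm wide (y = -60 to 60 mm; outer faces at +-80). The lane ends at the stop, x = 85 mm: the panel home has its centre at x = -15 mm, 115 mm of it still out in front.
- jig_stop (a point): middle of the face of the jig's stop that the panel's end must meet, 85 mm inside the mouth, 10 mm above the bench
- jig_bridge (a point): front lower edge of the jig's aluminium bridge (x = 0, 45 mm above the bench). The bridge spans the lane from x = 0 to 75 mm, top at 63 mm. On its front edge stands a plywood tool board, x = 0 to 12 mm, 130 mm wide, top at 182 mm. Both are fixed.
- jig_hook (a point): point on the axis of the jig's hook, 36 mm in front of the tool board, 174 mm above the bench, y = 0. The hook is a level steel bar, 8 mm thick, sticking out of the board along the jig's -x for 55 mm; its outer end turns up by 6 mm.
- knife: filling knife, red handle, 168 mm long, 0.09 kg, hung by its loop on the jig's hook, 33 to 40 mm before the board, axes as the jig's. Origin: in the handle, 8 mm below its top; z up along the knife, x thin way, y broad way. Handle 26 (y) x 16 (x) mm, z = 8 to -65 mm; blade 60 (y) x 4 (x), down to -125.
- knife_tip (a point): middle of the blade's lower edge, 125 mm below the knife's origin
- knife_loop (a point): middle of the top of the knife's wire loop, 40.5 mm above the knife's origin. Loop of 5 mm wire, 17 mm wide inside; 22 mm are free between the hook bar and the handle's top, so a lift of 10 to 20 mm clears the hook's upturned end
- crock: heavy blue ceramic tool crock, open at the top, fixed; outer diameter 94 mm, inner 84 mm, height 100 mm, floor 6 mm thick. Origin: centre of its underside. A tool let go in it leans on the rim.
- tin_red: paint tin with a red label, diameter 72, height 95 mm, loose, standing to the left of the way into the jig. Origin: centre of its underside
- tin_blue: paint tin with a blue label, diameter 72, height 95 mm, loose, standing to the right of the way into the jig. Origin: centre of its underside
- glue: white glue bottle with an orange cap, diameter 60, height 130 mm, loose, standing. Origin: centre of its underside
- hammer: hammer lying at the right of the bench, 260 mm long along its x, loose. Origin: on the bench under its middle
- brush: brush lying at the back of the bench, 180 mm long along its x, loose. Origin: on the bench under its middle
- offcut: light wood offcut, 160 (x) x 50 x 30 mm, loose, lying at the back left. Origin: centre of its underside
Mind the look-alikes: they are no part of the job. What is shaped like the panel but pink is not meant.

How it is judged:
On the way:
1. the knife stands let go in the crock while the panel is still out in front of the jig (horizontal distance between knife_tip and crock below 0.043 m and z of knife_tip in the frame of crock below 0.035 m and z of knife_loop in the frame of crock above 0.1 m and contact force between the fingers and knife below 0.1 N and x of panel in the frame of jig below -0.12 m), for 0.2 s.
At the end, for the whole second after the job is handed in: The panel lies flat and at rest between the cheeks and under the bridge, its end within 6 mm of the stop and within 0.06 rad of square; the knife rests, let go, in the crock, its blade's edge inside and within 35 mm of the crock's underside, its loop above the rim. The fingers touch nothing (x of panel in the frame of jig above -0.021 m and y of panel in the frame of jig between -0.012 and 0.012 m and angle between the x axis of panel and the x axis of jig, either way round below 0.06 rad and height (world z) of panel below 0.006 m and linear speed of panel below 0.02 m/s and linear speed of knife below 0.03 m/s and horizontal distance between knife_tip and crock below 0.043 m and z of knife_tip in the frame of crock below 0.035 m and z of knife_loop in the frame of crock above 0.1 m and contact force between the fingers and knife below 0.1 N).
It fails at once if a tin, the bottle, the hammer, the brush or the offcut is moved more than 25 mm or knocked over (distance of any of tin_red, tin_blue, glue, hammer, brush, offcut from where it was at the start of the episode above 0.025 m or angle between any of tin_red, tin_blue, glue's own z axis and vertical above 0.5 rad).
It fails at once if the panel is lifted more than 15 mm off the bench or tipped more than 0.2 rad (height (world z) of panel above 0.015 m or angle between panel's own z axis and vertical above 0.2 rad).
It also fails if it takes over 72 s, if anything falls off the work surface, if the arm or the gripper's body presses on something with over 40 N, if the wrist force passes 120 N, or if a joint passes its speed limit or range.

## Working session

There is one attempt and no reset: what is moved stays moved. The work goes in short steps, Python scripts to look and compute and a tool call to move; the robot and the scene stay as the last step left them, time stands still between calls to the robot, and variables do not carry over. Pictures are saved under pics/ and viewed, about 8 in all and at most 12, crops included, and the job is handed in when it is done.

Besides the shell and the picture viewer there is one more tool, called after "Request:" by a JSON object that holds its "name" and its "arguments", one argument or row to a line. send_rows: Moves the arm, as the interface text tells. Its arguments: {"type":"object","properties":{"plan":{"type":"array","items":{"type":"array","items":{"type":"array","items":{"type":"number"}}}}},"required":["plan"]}

```bash
mkdir -p pics; ls; cat > h.py <<'E'
import numpy as np, cv2
from scipy.spatial.transform import Rotation as R
from station import ctrl, read_camera, search_frame, regions_of
def pose():
    s=ctrl.read_state(); return np.array(s["ee_pos"]),R.from_quat(s["ee_rot"])
def cam(name):
    p,r=pose(); c=read_camera(name)
    if "tool_from_camera" in c:
        T=np.array(c["tool_from_camera"]); c["R"]=r.as_matrix()@T[:3,:3]; c["o"]=r.as_matrix()@T[:3,3]+p
    else: c["R"]=R.from_quat(c["orientation"]).as_matrix(); c["o"]=np.array(c["origin"])
    c["f"]=c["color"].shape[0]/2/np.tan(np.radians(c["fov_y"])/2)
    return c
def cloud(c):
    h,w=c["depth"].shape; v,u=np.mgrid[:h,:w]; d=c["depth"]
    P=np.stack([(u-c["cx"])/c["f"]*d,(v-c["cy"])/c["f"]*d,d],-1)@c["R"].T+c["o"]
    P[d==0]=np.nan; return P
def save(c,name): cv2.imwrite("pics/"+name,c["color"][:,:,::-1])
E
python3 - <<'E'
from h import *
print(ctrl.grip_depth, ctrl.read_state())
for n in ["top","scene"]:
    c=cam(n); save(c,n+".png"); P=cloud(c); print(n,c["o"],c["fov_y"])
    for t in ["panel","jig","knife","crock","tin_red","tin_blue","glue"]:
        for r in regions_of(c,t)[:3]:
            q=P[r["pixels"]]; q=q[~np.isnan(q[:,0])]
            print(t,round(r["conf"],2),np.round(r["point"]),len(q),np.round(np.percentile(q,[2,50,98],axis=0),3).tolist() if len(q) else "")
E
```

```text
pics
0.0187 {'clock': 0.0, 'joint_pos': array([ 1.20889755e+00,  8.79548673e-02,  1.37226198e+00,  5.13339687e-06,
        1.68359207e+00, -1.03107552e-01]), 'qd': array([-0.00036067, -0.00106745,  0.00179404, -0.00071241,  0.0007485 ,
        0.00040416]), 'effort': array([ 2.58834561e-04, -3.51864660e+01, -3.13273859e+01, -1.45450645e-04,
        1.10035573e-02,  1.28619496e-05]), 'ee_pos': array([0.14058202, 0.5312168 , 0.23013527]), 'ee_rot': array([ 7.92436154e-01,  6.09953862e-01, -9.44367417e-04,  5.79767637e-04]), 'force': array([ 1.3229036 , -0.25898656,  0.32328608]), 'ft_torque': array([-0.05644846, -0.0022751 , -0.05042577]), 'finger_gap': 1.000644654529421}
top [ 0.37946999 -0.04141548  1.29183017] 54.96023884033995
panel 0.82 [179. 280.] 1729 [[0.512, -0.26, 0.015], [0.586, -0.165, 0.021], [0.664, -0.071, 0.026]]
panel 0.64 [255. 276.] 1947 [[0.223, -0.233, 0.015], [0.315, -0.153, 0.02], [0.409, -0.072, 0.026]]
jig 0.9 [188. 144.] 1619 [[0.477, 0.229, 0.002], [0.551, 0.28, 0.064], [0.635, 0.343, 0.185]]
jig 0.72 [178. 279.] 1796 [[0.509, -0.26, 0.013], [0.586, -0.165, 0
[... 1129 characters left out ...]
0.637, 0.33, 0.182]]
knife 0.93 [180. 322.] 533 [[0.541, 0.19, 0.017], [0.572, 0.196, 0.068], [0.597, 0.204, 0.148]]
crock 0.74 [180. 286.] 719 [[0.436, 0.125, 0.004], [0.477, 0.14, 0.063], [0.496, 0.183, 0.096]]
crock 0.72 [248. 126.] 2258 [[0.388, -0.412, 0.005], [0.46, -0.371, 0.065], [0.478, -0.325, 0.1]]
tin_red 0.75 [181. 285.] 706 [[0.439, 0.125, 0.004], [0.478, 0.139, 0.061], [0.496, 0.178, 0.096]]
tin_blue 0.66 [207. 348.] 974 [[0.658, 0.131, 0.005], [0.697, 0.143, 0.066], [0.721, 0.19, 0.096]]
glue 0.9 [156. 301.] 468 [[0.233, 0.269, -0.001], [0.411, 0.286, 0.072], [0.427, 0.498, 0.13]]
glue 0.44 [166. 337.] 1683 [[0.491, 0.215, 0.014], [0.584, 0.242, 0.111], [0.637, 0.333, 0.182]]
```

```bash
python3 - <<'E'
import cv2,numpy as np
t=cv2.imread("pics/top.png");s=cv2.imread("pics/scene.png")
a=cv2.resize(t[120:290,100:380],(800,486),interpolation=2); cv2.imwrite("pics/a.png",a)
b=cv2.resize(s[110:340,80:420],(800,541),interpolation=2); cv2.imwrite("pics/b.png",b)
E
```

```text
(no output)
```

View pics/a.png

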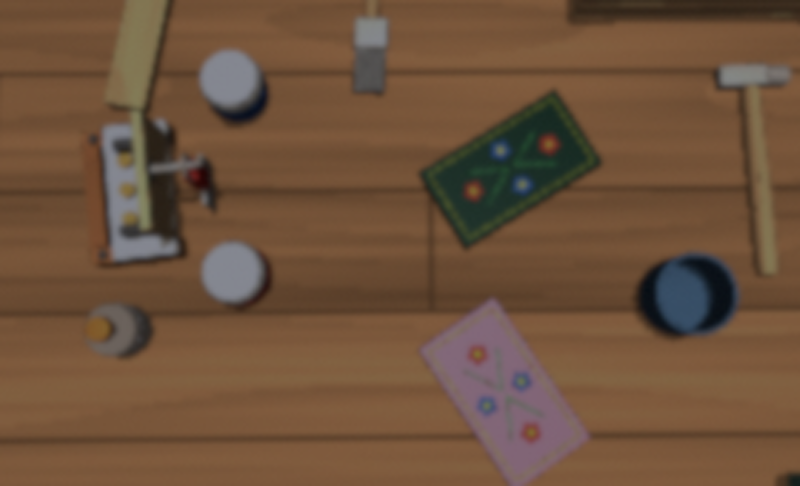

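View pics/b.png

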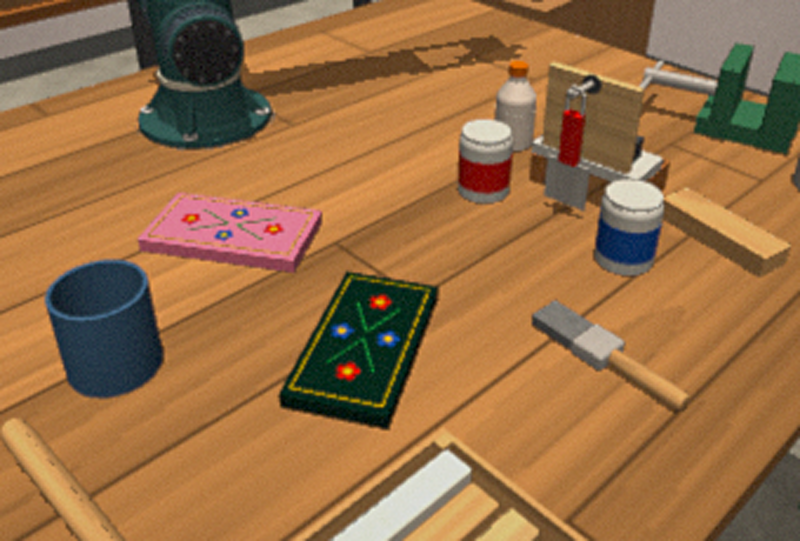

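```bash
python3 - <<'E'
from h import *
for n in ["top","scene"]:
    c=cam(n); P=cloud(c); ok=~np.isnan(P[...,0]); C=c["color"].astype(int); x,y,z=P[...,0],P[...,1],P[...,2]
    def rect(m,l):
        q=P[m&ok]; 
        if len(q)<8: print(n,l,len(q));return
        r=cv2.minAreaRect(q[:,:2].astype(np.float32)*1000); print(n,l,len(q),np.round(np.array(r[0]+r[1]+(r[2],)),1))
    g=(abs(x-.588)<.13)&(abs(y+.165)<.13)&(z>.016)&(z<.03); rect(g,"panel top")
    J=(x>.46)&(x<.66)&(y>.18)&(y<.35)
    rect(J&(z>.174)&(z<.19),"board/hook top")
    rect(J&(z>.057)&(z<.068)&(y>.215),"bridge top")
    b=J&(z>.08)&(z<.165)&(C[...,0]-C[...,2]>25)&(C[...,0]-C[...,1]<70)&(y>.21)
    rect(b,"board")
    q=P[b&ok]; 
    if len(q)>20:
        A=np.c_[q[:,0],np.ones(len(q))]; s=np.linalg.lstsq(A,q[:,1],rcond=None)[0]; res=q[:,1]-A@s
        for _ in range(5):
            k=abs(res)<.006; s=np.linalg.lstsq(A[k],q[k,1],rcond=None)[0]; res=q[:,1]-A@s
        print("board face y=",s,k.sum(),len(q),"x range",np.percentile(q[k,0],[1,99]))
    k=J&(y<.24)&(C[...,0]>C[...,1]*2.2)&(z>.04); rect(k,"knife handle"); q=P[k&ok]
    print("handle",np.round(np.median(q,0),3),np.round(np.percentile(q[:,2],[1,99]),3) if len(q) else "")
    for nm,(a,d,zz) in dict(red=(.456,.156,.095),blue=(.685,.16,.095),crock=(.43,-.37,.1),glue=(.395,.29,.12)).items():
        m=(np.hypot(x-a,y-d)<.07)&(abs(z-zz)<.006)&ok; q=P[m][:,:2].astype(np.float32)*1000
        print(nm,np.round(cv2.minEnclosingCircle(q)[0],1),round(cv2.minEnclosingCircle(q)[1],1),np.round(np.median(q,0)))
E
```

```text
top panel top 1694 [ 588.  -165.8  109.8  200.3   31.4]
top board/hook top 251 [564.5 216.  127.4  69.2   6.8]
top bridge top 470 [558.6 275.6 160.8  76.4   7.6]
top board 4
top knife handle 32 [564.2 192.1   6.3  21.   81.5]
handle [0.562 0.191 0.124] [0.085 0.15 ]
red [458.  160.2] 33.9 [458. 161.]
blue [683.2 167.3] 33.8 [683. 167.]
crock [ 429.8 -365. ] 47.0 [ 431. -365.]
glue [394.9 293.6] 12.5 [395. 288.]
scene panel top 2579 [ 589.2 -166.6  110.6  202.    31.4]
scene board/hook top 196 [566.7 215.7 129.4  70.8   6.6]
scene bridge top 209 [559.4 273.2 162.1  75.7   7.9]
scene board 818 [569.9 243.4 132.6  57.9  31. ]
board face y= [0.11756679 0.17303326] 800 818 x range [0.5016707  0.62777393]
scene knife handle 206 [569.  196.8  26.8  16.2  10.7]
handle [0.572 0.192 0.116] [0.077 0.148]
red [459.9 159.1] 34.7 [463. 158.]
blue [685.3 167.2] 33.4 [687. 164.]
crock [ 431.3 -365.5] 48.0 [ 437. -368.]
glue [397.8 296.7] 14.0 [403. 290.]
```

Request:
{"name": "send_rows", "arguments": {
  "plan": [
    [[0,0,8.5,0,0,-1.2,0],[0,0,8.5,0,0,-1.2,0],[0,0,8.5,0,0,-1.2,0],[0,0,8.5,0,0,-1.2,0],[0,0,8.5,0,0,-1.2,0],[0,0,8.5,0,0,-1.2,0],[0,0,8.5,0,0,-1.2,0],[0,0,8.5,0,0,-1.2,0]]
  ]
}}

```text
clock: 1.7
ee_pos: [0.1404, 0.5307, 0.3279]
ee_rot: [0.999, 0.054, -0.001, 0.003]
force: [0.2, 0.4, -0.0]
finger_gap: 1.0
```

Request:
{"name": "send_rows", "arguments": {
  "plan": [
    [[0,0,0,2.5,4,0,0.4],[0,0,0,2.5,4,0,0.4],[0,0,0,2.5,4,0,0.4],[0,0,0,2.5,4,0,0.4],[0,0,0,2.5,4,0,0.4],[0,0,0,2.5,4,0,0.4],[0,0,0,2.5,4,0,0.4],[0,0,0,2.5,4,0,0.4]]
  ]
}}

```text
clock: 2.5
ee_pos: [0.3784, 0.2294, 0.3303]
ee_rot: [0.998, 0.059, 0.001, -0.0]
force: [0.4, 0.6, -0.4]
finger_gap: 0.597
```

```bash
cat > st.py <<'E'
from h import *
s=ctrl.read_state(); p,r=pose(); print(round(s["clock"],2),np.round(s["joint_pos"],2),"gap",round(s["finger_gap"],3),"F",np.round(s["force"],1)); print(np.round(p,4)); print(np.round(r.as_matrix(),3))
E
python3 st.py
```

```text
2.5 [ 0.42 -0.15  1.41 -0.    1.88  0.3 ] gap 0.597 F [ 0.4  0.6 -0.4]
[0.3784 0.2294 0.3303]
[[ 0.993  0.118  0.003]
 [ 0.118 -0.993  0.001]
 [ 0.003 -0.    -1.   ]]
```

Request:
{"name": "send_rows", "arguments": {
  "plan": [
    [[0,0,0,2.4,3.9,0,0.4],[0,0,0,2.4,3.9,0,0.4],[0,0,0,2.4,3.9,0,0.4],[0,0,0,2.4,3.9,0,0.4],[0,0,0,2.4,3.9,0,0.4],[0,0,0,2.4,3.9,0,0.4],[0,0,0,2.4,3.9,0,0.4]]
  ]
}}

```text
clock: 3.2
ee_pos: [0.5835, -0.0347, 0.3327]
ee_rot: [0.998, 0.058, 0.004, -0.001]
force: [0.3, 0.1, 1.0]
finger_gap: 0.599
```

Request:
{"name": "send_rows", "arguments": {
  "plan": [
    [[8,0,0,0,0,0,0.4],[8,0,0,0,0,0,0.4],[8,0,0,0,0,0,0.4],[8,0,0,0,0,0,0.4],[8,0,0,0,0,0,0.4],[8,0,0,0,0,0,0.4],[8,0,0,0,0,0,0.4],[8,0,0,0,0,0,0.4]]
  ]
}}

```text
clock: 4.0
ee_pos: [0.5883, -0.0415, 0.3371]
ee_rot: [0.837, 0.052, -0.021, -0.545]
force: [1.1, 0.6, -1.0]
finger_gap: 0.601
```

```bash
python3 st.py
```

```text
4.0 [-0.58  0.46  1.08  1.07  2.2  -0.31] gap 0.601 F [ 1.1  0.6 -1. ]
[ 0.5883 -0.0415  0.3371]
[[ 0.994  0.064 -0.092]
 [ 0.11  -0.401  0.91 ]
 [ 0.022 -0.914 -0.405]]
```

```bash
cat > go.py <<'E'
from h import *
import sys
def go(t,yaw=None,tilt=None,x=None):
    """target TCP; tool z at heading yaw (deg), tilt below horizontal; print total turn and shift in current tool axes"""
    p,r=pose(); 
    if yaw is not None:
        a,b=np.radians([yaw,tilt]); z=np.array([np.cos(a)*np.cos(b),np.sin(a)*np.cos(b),-np.sin(b)]); x=np.array([np.sin(a),-np.cos(a),0]); 
        M=np.c_[x,np.cross(z,x),z]; rv=np.degrees((r.inv()*R.from_matrix(M)).as_rotvec()); print("turn",np.round(rv,1))
        print("shift in target axes cm",np.round(100*M.T@(np.array(t)-p),2))
    print("shift cm",np.round(100*r.inv().apply(np.array(t)-p),2),"from",np.round(p,4))
if __name__=="__main__":
    a=[float(v) for v in sys.argv[1:]]; go(a[:3],*a[3:])
E
python3 go.py .578 .05 .18 96.9 22
```

```text
turn [ 1.9 -1.   0.9]
shift in target axes cm [ 0.08 11.12 14.42]
shift cm [-0.35 10.63 14.78] from [ 0.5883 -0.0415  0.3371]
```

Request:
{"name": "send_rows", "arguments": {
  "plan": [
    [[1.9,-1,0.9,0,2.7,3.5,0.4],[0,0,0,0,2.8,3.6,0.4],[0,0,0,0,2.8,3.6,0.4],[0,0,0,0,2.8,3.6,0.4],[0,0,0,0,0,0,0.4]]
  ]
}}

```text
clock: 4.5
ee_pos: [0.5781, 0.0462, 0.1676]
ee_rot: [0.826, 0.043, -0.036, -0.56]
force: [-0.4, -0.1, 0.2]
finger_gap: 0.601
```

```bash
python3 st.py; python3 - <<'E'
from h import *
c=cam("wrist"); save(c,"w1.png"); P=cloud(c); C=c["color"].astype(int)
for t in ["knife","jig","tin_red","tin_blue"]:
    for r in regions_of(c,t)[:2]:
        q=P[r["pixels"]]; q=q[~np.isnan(q[:,0])]
        print(t,round(r["conf"],2),np.round(r["point"]),len(q),np.round(np.percentile(q,[2,50,98],axis=0),3).tolist() if len(q) else "")
k=(C[...,0]>C[...,1]*2.2)&(C[...,0]>60)&(P[...,1]<.22)&(P[...,1]>.17)&(abs(P[...,0]-.568)<.03)
q=P[k]; print(len(q),np.round(np.percentile(q,[2,50,98],axis=0),4) if len(q) else 0)
E
```

```text
4.5 [-0.48  0.51  1.39  0.98  1.95 -0.55] gap 0.601 F [-0.4 -0.1  0.2]
[0.5781 0.0462 0.1676]
[[ 0.994  0.031 -0.107]
 [ 0.111 -0.369  0.923]
 [-0.011 -0.929 -0.37 ]]
knife 0.89 [193. 263.] 4138 [[0.539, 0.189, 0.018], [0.567, 0.194, 0.078], [0.594, 0.2, 0.179]]
jig 0.86 [127. 261.] 13103 [[0.488, 0.229, 0.013], [0.562, 0.238, 0.126], [0.634, 0.257, 0.182]]
tin_red 0.76 [216. 152.] 5985 [[0.43, 0.124, 0.012], [0.465, 0.138, 0.085], [0.494, 0.187, 0.096]]
tin_red 0.64 [127. 262.] 13398 [[0.486, 0.228, 0.009], [0.562, 0.238, 0.126], [0.635, 0.264, 0.182]]
tin_blue 0.71 [233. 378.] 6919 [[0.648, 0.131, 0.016], [0.679, 0.143, 0.085], [0.711, 0.193, 0.096]]
1714 [[0.5552 0.1887 0.0779]
 [0.5671 0.1907 0.1199]
 [0.5794 0.1999 0.1482]]
```

View pics/w1.png

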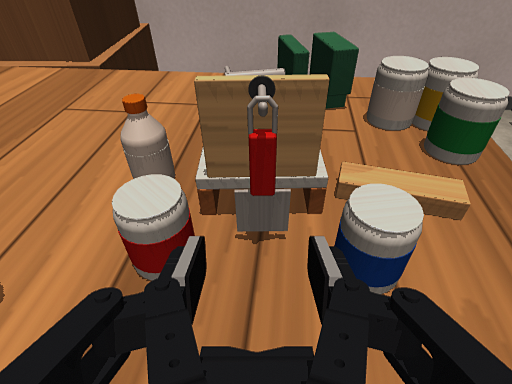

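```bash
python3 go.py .565 .215 .128 96.9 22
```

```text
turn [ 0.2 -0.8  0.1]
shift in target axes cm [ 0.33 -2.04 17.95]
shift cm [ 0.08 -2.09 17.94] from [0.5826 0.0418 0.1763]
```

Request:
{"name": "send_rows", "arguments": {
  "plan": [
    [[0,-0.8,0,0.1,-0.7,4,0.4],[0,0,0,0.1,-0.5,4,0.4],[0,0,0,0,-0.4,3.5,0.4],[0,0,0,0,-0.2,2,0.4],[0,0,0,0,0,0,0.4],[0,0,0,0,0,0,0.4]]
  ]
}}

```text
clock: 5.35
ee_pos: [0.5795, 0.1682, 0.1549]
ee_rot: [0.832, 0.056, -0.017, -0.552]
force: [-0.8, -0.3, 0.6]
finger_gap: 0.598
```

```bash
python3 go.py .565 .215 .128 96.9 22
```

```text
turn [ 1.  -1.2  1.6]
shift in target axes cm [-0.87  0.68  5.48]
shift cm [-1.    0.57  5.47] from [0.5795 0.1682 0.1549]
```

Request:
{"name": "send_rows", "arguments": {
  "plan": [
    [[1,-1.2,1.6,-1,0.6,0,0.4],[0,0,0,0,0,2.5,0.4],[0,0,0,0,0,2,0.4],[0,0,0,0,0,1,0.4],[0,0,0,0,0,0,0.4]]
  ]
}}

```text
clock: 5.85
ee_pos: [0.5675, 0.2079, 0.1304]
ee_rot: [0.828, 0.047, -0.031, -0.558]
force: [-0.6, 0.4, -0.3]
finger_gap: 0.599
```

```bash
python3 go.py .565 .215 .128 96.9 22
```

```text
turn [ 0.1 -0.4 -0.1]
shift in target axes cm [-0.16 -0.05  0.77]
shift cm [-0.17 -0.05  0.77] from [0.5675 0.2079 0.1304]
```

Close on the handle.

Request:
{"name": "send_rows", "arguments": {
  "plan": [
    [[0,0,0,-0.1,0,0.6,0.4],[0,0,0,0,0,0,0.7],[0,0,0,0,0,0,1],[0,0,0,0,0,0,1],[0,0,0,0,0,0,1],[0,0,0,0,0,0,1],[0,0,0,0,0,0,1]]
  ]
}}

```text
clock: 6.55
ee_pos: [0.567, 0.2104, 0.1288]
ee_rot: [0.828, 0.047, -0.03, -0.558]
force: [0.1, 0.3, -0.8]
finger_gap: 0.291
```

```bash
python3 st.py; python3 - <<'E'
from h import *
c=cam("wrist"); save(c,"w2.png")
E
```

```text
6.55 [-0.24  0.45  1.56  1.07  1.7  -0.55] gap 0.291 F [ 0.1  0.3 -0.8]
[0.567  0.2104 0.1288]
[[ 0.994  0.044 -0.101]
 [ 0.11  -0.374  0.921]
 [ 0.003 -0.926 -0.376]]
```

View pics/w2.png

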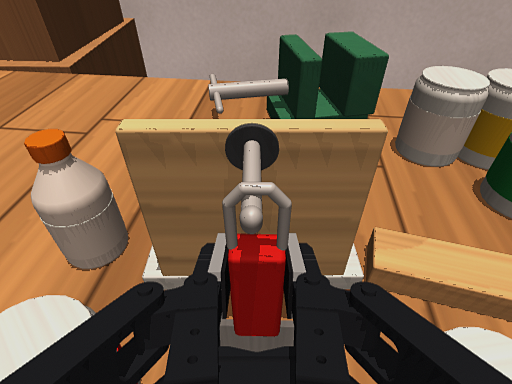

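Request:
{"name": "send_rows", "arguments": {
  "plan": [
    [[0,0,0,0,-0.7,-0.3,1],[0,0,0,0,-0.6,-0.25,1],[0,0,0,0,0,0,1],[0,0,0,0,0,0,1]]
  ]
}}

```text
clock: 7.0
ee_pos: [0.5674, 0.21, 0.1442]
ee_rot: [0.829, 0.046, -0.029, -0.557]
force: [0.7, -0.1, -0.8]
finger_gap: 0.291
```

Request:
{"name": "send_rows", "arguments": {
  "plan": [
    [[0,0,0,0,0.4,-1,1],[0,0,0,0,0.4,-1,1],[0,0,0,0,0,0,1]]
  ]
}}

```text
clock: 7.3
ee_pos: [0.57, 0.1868, 0.1443]
ee_rot: [0.829, 0.047, -0.029, -0.557]
force: [0.0, -0.2, -1.1]
finger_gap: 0.292
```

```bash
python3 go.py .572 .165 .145 96.9 22
```

```text
turn [ 0.2 -0.6 -0. ]
shift in target axes cm [-0.06  0.75 -2.05]
shift cm [-0.04  0.76 -2.05] from [0.57   0.1868 0.1443]
```

Request:
{"name": "send_rows", "arguments": {
  "plan": [
    [[0,0,0,0,0.7,-2,1],[0,0,0,0,0.7,-2,1],[0,0,0,0,-1.5,-3,1],[0,0,0,0,-2,-4,1],[0,0,0,0,-2,-4,1],[0,0,0,0,-2,-4,1],[0,0,0,0,0,0,1]]
  ]
}}

```text
clock: 8.0
ee_pos: [0.5862, 0.0245, 0.2737]
ee_rot: [0.828, 0.043, -0.032, -0.558]
force: [0.0, 0.8, -0.6]
finger_gap: 0.293
```

```bash
python3 st.py; python3 go.py .45 -.34 .28 -40 22; python3 go.py .45 -.34 .28 30 22;  python3 go.py .45 -.34 .28 60 22
```

```text
8.0 [-0.5   0.44  1.26  1.05  2.07 -0.38] gap 0.293 F [ 0.   0.8 -0.6]
[0.5862 0.0245 0.2737]
[[ 0.994  0.036 -0.101]
 [ 0.107 -0.374  0.921]
 [-0.005 -0.927 -0.376]]
turn [  0.4 126.2  51. ]
shift in target axes cm [36.68 -5.45 11.81]
shift cm [-17.45  12.57 -32.43] from [0.5862 0.0245 0.2737]
turn [ 0.2 61.4 24.6]
shift in target axes cm [ 24.75  10.66 -28.07]
shift cm [-17.45  12.57 -32.43] from [0.5862 0.0245 0.2737]
turn [ 0.2 33.6 13.3]
shift in target axes cm [  6.43  13.79 -35.82]
shift cm [-17.45  12.57 -32.43] from [0.5862 0.0245 0.2737]
```

Request:
{"name": "send_rows", "arguments": {
  "plan": [
    [[0,7.9,3.2,0,0,0,1],[0,7.9,3.2,0,0,0,1],[0,7.9,3.2,0,0,0,1],[0,7.9,3.2,0,0,0,1],[0,7.9,3.2,0,0,0,1],[0,7.9,3.2,0,0,0,1],[0,7.9,3.2,0,0,0,1],[0,7.9,3.2,0,0,0,1]]
  ]
}}

```text
clock: 8.8
ee_pos: [0.5871, 0.015, 0.2612]
ee_rot: [0.71, -0.437, 0.283, -0.475]
force: [-0.3, 1.6, -0.7]
finger_gap: 0.291
```

```bash
python3 st.py; python3 go.py .447 -.359 .28 20 22
```

```text
8.8 [-0.53 -0.3   2.06  1.22  0.98  0.05] gap 0.291 F [-0.3  1.6 -0.7]
[0.5871 0.015  0.2612]
[[ 0.458 -0.351  0.817]
 [-0.889 -0.168  0.426]
 [-0.013 -0.921 -0.389]]
turn [0.9 7.  2.1]
shift in target axes cm [ 30.35   7.98 -24.77]
shift cm [ 26.81   9.45 -28.11] from [0.5871 0.015  0.2612]
```

Request:
{"name": "send_rows", "arguments": {
  "plan": [
    [[1,7,2,3.3,1.1,-3.4,1],[0,0,0,3.8,1,-3.1,1],[0,0,0,3.8,1,-3.1,1],[0,0,0,3.8,1,-3.1,1],[0,0,0,3.8,1,-3.1,1],[0,0,0,3.8,1,-3.1,1],[0,0,0,3.8,1,-3.1,1],[0,0,0,3.8,1,-3.1,1]]
  ]
}}

```text
clock: 9.6
ee_pos: [0.4415, -0.3472, 0.2711]
ee_rot: [0.683, -0.471, 0.314, -0.461]
force: [0.8, 0.5, 0.4]
finger_gap: 0.29
```

```bash
python3 go.py .4417 -.361 .26 20 22
```

```text
turn [0.1 1.1 0.1]
shift in target axes cm [1.3 1.2 0. ]
shift cm [ 1.3   1.2  -0.02] from [ 0.4415 -0.3472  0.2711]
```

Request:
{"name": "send_rows", "arguments": {
  "plan": [
    [[0,1.1,0,1.3,1.2,0,1],[0,0,0,0,0,0,1],[0,0,0,0,0,0,1]]
  ]
}}

```text
clock: 9.9
ee_pos: [0.4393, -0.367, 0.2565]
ee_rot: [0.678, -0.479, 0.321, -0.456]
force: [-0.5, 0.2, -1.0]
finger_gap: 0.287
```

```bash
python3 go.py .4417 -.361 .126 20 22; python3 - <<'E'
from h import *
c=cam("scene"); save(c,"s2.png"); P=cloud(c)
r=regions_of(c,"knife"); print([(round(k["conf"],2),np.round(k["point"])) for k in r])
q=P[r[0]["pixels"]]; q=q[~np.isnan(q[:,0])]; q=q[(abs(q[:,0]-.44)<.1)&(abs(q[:,1]+.36)<.1)]
for a,b in [(.13,.2),(.2,.24),(.24,.3),(.3,.34)]:
    m=(q[:,2]>a)&(q[:,2]<b); print(a,m.sum(),np.round(np.median(q[m],0),3) if m.any() else "")
print(np.percentile(q[:,2],[1,99]))
cv2.imwrite("pics/s2c.png",cv2.resize(c["color"][100:320,50:330,::-1],(800,629)[:2] if 0 else (760,597)))
E
```

```text
turn [ 0.2 -0.4 -0.3]
shift in target axes cm [-0.48 11.94  5.28]
shift cm [-0.46 11.92  5.32] from [ 0.4393 -0.367   0.2565]
[(0.74, array([192., 108.]))]
0.13 562 [ 0.431 -0.372  0.173]
0.2 258 [ 0.435 -0.373  0.22 ]
0.24 283 [ 0.434 -0.367  0.269]
0.3 34 [ 0.43  -0.374  0.305]
[0.14508715 0.30659544]
```

View pics/s2c.png

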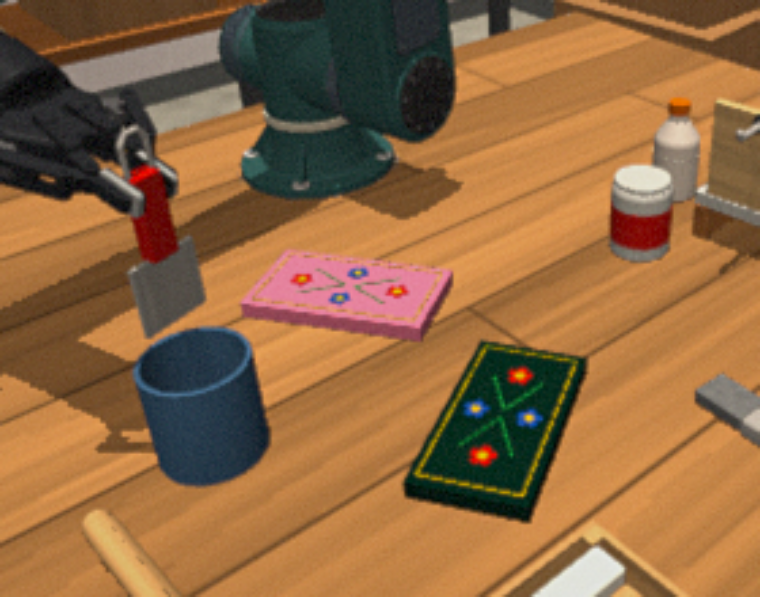

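Request:
{"name": "send_rows", "arguments": {
  "plan": [
    [[0,0,0,-0.5,0.8,0.35,1],[0,0,0,0,1.6,0.7,1],[0,0,0,0,1.9,0.85,1],[0,0,0,0,1.9,0.85,1],[0,0,0,0,1.9,0.85,1],[0,0,0,0,1.6,0.7,1],[0,0,0,0,0,0,1]]
  ]
}}

```text
clock: 10.7
ee_pos: [0.4441, -0.349, 0.1477]
ee_rot: [0.683, -0.473, 0.32, -0.454]
force: [0.0, -5.0, -3.6]
finger_gap: 0.29
```

```bash
python3 st.py; python3 go.py .4417 -.361 .126 20 22
```

```text
10.7 [-1.34  0.18  1.87  1.17  1.49 -0.5 ] gap 0.29 F [ 0.  -5.  -3.6]
[ 0.4441 -0.349   0.1477]
[[ 0.347 -0.356  0.868]
 [-0.938 -0.14   0.318]
 [ 0.008 -0.924 -0.382]]
turn [0.5 0.1 0.5]
shift in target axes cm [1.05 2.25 0.22]
shift cm [1.03 2.26 0.24] from [ 0.4441 -0.349   0.1477]
```

Request:
{"name": "send_rows", "arguments": {
  "plan": [
    [[0,0,0,1,0,0,1],[0,0,0,0,0,0,1],[0,0,0,0,0.9,0.3,1],[0,0,0,0,0.7,0.2,1],[0,0,0,0,0,0,1]]
  ]
}}

```text
clock: 11.2
ee_pos: [0.4474, -0.3566, 0.1329]
ee_rot: [0.685, -0.47, 0.32, -0.455]
force: [0.5, 0.2, -1.2]
finger_gap: 0.295
```

```bash
python3 st.py; python3 go.py .4417 -.361 .126 20 22
```

```text
11.2 [-1.34  0.23  1.86  1.17  1.49 -0.53] gap 0.295 F [ 0.5  0.2 -1.2]
[ 0.4474 -0.3566  0.1329]
[[ 0.353 -0.353  0.867]
 [-0.936 -0.144  0.323]
 [ 0.011 -0.925 -0.381]]
turn [0.4 0.4 0.8]
shift in target axes cm [ 0.22  0.89 -0.38]
shift cm [ 0.21  0.9  -0.37] from [ 0.4474 -0.3566  0.1329]
```

Request:
{"name": "send_rows", "arguments": {
  "plan": [
    [[0,0,0,0.1,0.4,-0.2,1],[0,0,0,0,0,0,0.5],[0,0,0,0,0,0,0.4],[0,0,0,0,0,0,0.4],[0,0,0,0,0,0,0.4],[0,0,0,0,0,-1,0.4],[0,0,0,0,0,-2,0.4],[0,0,0,0,0,-4,0.4]]
  ]
}}

```text
clock: 12.0
ee_pos: [0.3834, -0.3789, 0.157]
ee_rot: [0.685, -0.468, 0.318, -0.458]
force: [1.0, 0.2, 0.5]
finger_gap: 0.599
```

Request:
{"name": "send_rows", "arguments": {
  "plan": [
    [[0,0,0,0,0,-4,0.4],[0,0,0,0,0,-4,0.4],[0,0,0,0,-4,-2,0.4],[0,0,0,0,-4,-2,0.4],[0,0,0,0,0,0,0.4]]
  ]
}}

```text
clock: 12.5
ee_pos: [0.2988, -0.4115, 0.2837]
ee_rot: [0.684, -0.47, 0.32, -0.456]
force: [-0.7, -0.6, 1.4]
finger_gap: 0.598
```

```bash
python3 st.py; python3 - <<'E'
from h import *
c=cam("scene"); save(c,"s3.png"); P=cloud(c); x,y,z=P[...,0],P[...,1],P[...,2]
g=(abs(x-.588)<.13)&(abs(y+.165)<.13)&(z>.016)&(z<.03)
print(np.round(np.array(sum([list(v) if hasattr(v,'__len__') else [v] for v in cv2.minAreaRect(P[g][:,:2].astype(np.float32)*1000)],[])),1))
r=regions_of(c,"knife"); q=P[r[0]["pixels"]]; print(r[0]["conf"],np.nanpercentile(q,[1,50,99],axis=0).round(3))
cv2.imwrite("pics/s3c.png",cv2.resize(c["color"][100:320,50:330,::-1],(760,597)))
E
```

```text
12.5 [-1.65  0.09  1.67  1.08  1.89 -0.37] gap 0.598 F [-0.7 -0.6  1.4]
[ 0.2988 -0.4115  0.2837]
[[ 0.352 -0.352  0.867]
 [-0.936 -0.142  0.322]
 [ 0.01  -0.925 -0.38 ]]
[ 589.4 -166.3  110.6  201.4   31.2]
0.8 [[ 0.179 -0.394 -0.001]
 [ 0.406 -0.376  0.1  ]
 [ 0.467 -0.311  0.164]]
```

View pics/s3c.png

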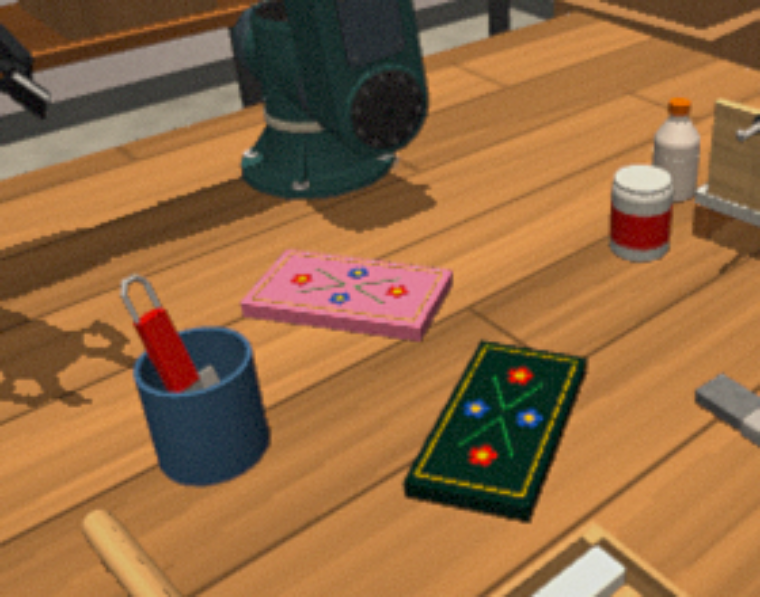

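```bash
python3 go.py .48 -.165 .2 31.4 90
```

```text
turn [-67.5  -6.4  -9.5]
shift in target axes cm [-11.47 -28.2    7.84]
shift cm [-16.54  -2.44  26.62] from [ 0.2991 -0.4098  0.2784]
```

Request:
{"name": "send_rows", "arguments": {
  "plan": [
    [[-8.4,-0.8,-1.2,0,0,0,0.4],[-8.4,-0.8,-1.2,0,0,0,0.4],[-8.4,-0.8,-1.2,0,0,0,0.4],[-8.4,-0.8,-1.2,0,0,0,0.4],[-8.4,-0.8,-1.2,0,0,0,0.4],[-8.4,-0.8,-1.2,0,0,0,0.4],[-8.4,-0.8,-1.2,0,0,0,0.4],[-8.4,-0.8,-1.2,0,0,0,0.4]]
  ]
}}

```text
clock: 13.4
ee_pos: [0.2921, -0.408, 0.263]
ee_rot: [0.871, -0.491, -0.014, -0.005]
force: [0.4, -0.4, -0.3]
finger_gap: 0.6
```

```bash
python3 st.py; python3 go.py .48 -.165 .2 31.4 90
```

```text
13.4 [-1.06 -0.    1.4  -0.01  1.77 -0.03] gap 0.6 F [ 0.4 -0.4 -0.3]
[ 0.2921 -0.408   0.263 ]
[[ 0.517 -0.856 -0.019]
 [-0.856 -0.517  0.022]
 [-0.029  0.005 -1.   ]]
turn [ 0.3  1.6 -0.3]
shift in target axes cm [-10.95 -28.7    6.3 ]
shift cm [-10.9  -28.68   6.47] from [ 0.2921 -0.408   0.263 ]
```

Request:
{"name": "send_rows", "arguments": {
  "plan": [
    [[0,1.6,0,-1.6,-4.1,0.8,0.4],[0,0,0,-1.6,-4.1,0.9,0.4],[0,0,0,-1.6,-4.1,0.9,0.4],[0,0,0,-1.6,-4.1,0.9,0.4],[0,0,0,-1.6,-4.1,0.9,0.4],[0,0,0,-1.6,-4.1,0.9,0.4],[0,0,0,-1.4,-4.1,0.9,0.4],[0,0,0,0,0,0,0.4]]
  ]
}}

```text
clock: 14.2
ee_pos: [0.4815, -0.1478, 0.1794]
ee_rot: [0.874, -0.486, -0.018, 0.003]
force: [-0.2, -0.4, -0.4]
finger_gap: 0.602
```

```bash
cat > pan.py <<'E'
from h import *
O=np.array([.5637,.2388]); TH=np.radians(96.9); X=np.array([np.cos(TH),np.sin(TH)]); Y=np.array([-X[1],X[0]])
def panel(c,near=None):
    """green panel from a cloud: dark/greenish pixels at z 16..25 mm"""
    P=cloud(c); x,y,z=P[...,0],P[...,1],P[...,2]; h=cv2.cvtColor(c["color"],cv2.COLOR_RGB2HSV)
    m=(z>.013)&(z<.027)&(h[...,0]>35)&(h[...,0]<95)&(h[...,1]>60)&(h[...,2]<120)&(y<.26)&(x>.45)
    m=cv2.morphologyEx(m.astype(np.uint8),cv2.MORPH_OPEN,np.ones((3,3)))
    n,l,s,_=cv2.connectedComponentsWithStats(cv2.dilate(m,np.ones((7,7)))); k=1+np.argmax(s[1:,4]); q=P[(l==k)&(m>0)][:,:2]
    (cx,cy),(w,hh),a=cv2.minAreaRect(q.astype(np.float32)*1000); a=a if w>hh else a+90
    ctr=np.array([cx,cy])/1000; d=(a-np.degrees(TH)+90)%180-90
    print("panel",ctr.round(4),"size",round(w),round(hh),"long az",round(np.degrees(TH)+d,1),"jig x,y mm",(1000*np.array([(ctr-O)@X,(ctr-O)@Y])).round(1),"ang deg",round(d,2))
    return ctr,np.radians(np.degrees(TH)+d)
if __name__=="__main__":
    panel(cam("top")); panel(cam("scene"))
E
python3 pan.py; python3 go.py .488 -.162 .07 31.4 90;  python3 go.py .488 -.162 .005 31.4 90
```

```text
panel [ 0.5813 -0.0914] size 54 101 long az 162.4 jig x,y mm [-329.9   22.2] ang deg 65.52
panel [ 0.5945 -0.1699] size 106 191 long az 120.7 jig x,y mm [-409.5   18.5] ang deg 23.78
turn [1.4 1.4 0.2]
shift in target axes cm [ 1.32 -0.12 11.09]
shift cm [ 1.59 -0.37 11.04] from [ 0.4801 -0.1514  0.1809]
turn [1.4 1.4 0.2]
shift in target axes cm [ 1.32 -0.12 17.59]
shift cm [ 1.75 -0.53 17.54] from [ 0.4801 -0.1514  0.1809]
```

Request:
{"name": "send_rows", "arguments": {
  "plan": [
    [[1.4,1.4,0,1.4,-0.2,3.5,0.4],[0,0,0,0,0,4,0.4],[0,0,0,0,0,4,0.4],[0,0,0,0,0,3,0.4],[0,0,0,0,0,0,0.4],[0,0,0,0,0,0,0.4]]
  ]
}}

```text
clock: 14.9
ee_pos: [0.4849, -0.1705, 0.0325]
ee_rot: [0.871, -0.491, 0.002, 0.002]
force: [0.6, -0.8, 0.6]
finger_gap: 0.602
```

```bash
python3 st.py; python3 go.py .488 -.162 .004 31.4 90
```

```text
14.9 [-0.45  0.13  1.73 -0.    1.28  0.58] gap 0.602 F [ 0.6 -0.8  0.6]
[ 0.4849 -0.1705  0.0325]
[[ 0.517 -0.856  0.001]
 [-0.856 -0.517 -0.005]
 [ 0.005  0.002 -1.   ]]
turn [ 0.1 -0.3 -0.3]
shift in target axes cm [-0.56 -0.7   2.85]
shift cm [-0.58 -0.7   2.85] from [ 0.4849 -0.1705  0.0325]
```

Request:
{"name": "send_rows", "arguments": {
  "plan": [
    [[0,0,0,-0.5,-0.6,1.4,0.4],[0,0,0,0,0,1.1,0.4],[0,0,0,0,0,0,0.4],[0,0,0,0,0,0,0.4]]
  ]
}}

```text
clock: 15.3
ee_pos: [0.4907, -0.1653, 0.0109]
ee_rot: [0.87, -0.492, 0.006, 0.002]
force: [0.7, 0.4, 0.0]
finger_gap: 0.602
```

```bash
python3 st.py;  python3 - <<'E'
from h import *
c=cam("wrist"); save(c,"w4.png"); P=cloud(c); x,y,z=P[...,0],P[...,1],P[...,2]
m=(z>.015)&(z<.025)&(x>.5)&(y<0); q=P[m][:,:2]; print(len(q)); a=np.radians(121.4); 
u=q-np.array([.588,-.166]); L=u@np.array([-np.sin(a),np.cos(a)]); A=u@np.array([np.cos(a),np.sin(a)])
for lo in range(-80,100,20):
    k=(A>lo/1000)&(A<lo/1000+.02); print(lo,k.sum(),np.percentile(L[k],98).round(4) if k.any() else "")
E
```

```text
15.3 [-0.43  0.16  1.75 -0.    1.22  0.6 ] gap 0.602 F [0.7 0.4 0. ]
[ 0.4907 -0.1653  0.0109]
[[ 0.516 -0.857  0.01 ]
 [-0.857 -0.516 -0.009]
 [ 0.013 -0.003 -1.   ]]
75612
-80 348 0.0552
-60 6863 0.0537
-40 9746 0.0531
-20 9723 0.0529
0 9951 0.0537
20 10084 0.0551
40 9970 0.0532
60 10013 0.053
80 8914 0.0473
```

View pics/w4.png

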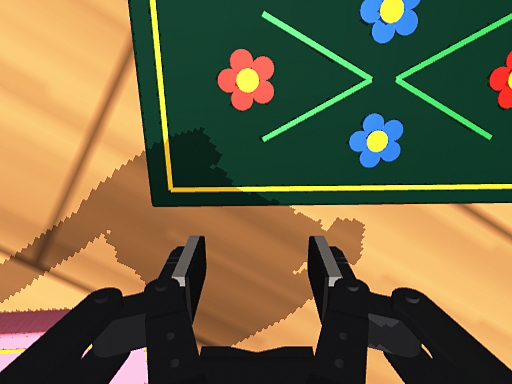

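Request:
{"name": "send_rows", "arguments": {
  "plan": [
    [[-0.5,-0.7,0,0,-0.6,0.5,0.4],[0,0,0,0,-0.5,0,0.4],[0,0,0,0,-0.4,0,0.4],[0,0,0,0,0,0,0.4]]
  ]
}}

```text
clock: 15.75
ee_pos: [0.5054, -0.1574, 0.007]
ee_rot: [0.871, -0.492, -0.001, 0.003]
force: [-1.3, 0.7, 0.4]
finger_gap: 0.6
```

```bash
cat > piv.py <<'E'
from h import *
import sys
# TCP relative to pivot Q and edge (axes of panel at az)
def rel(cx,cy,az,r):
    p,R_=pose(); a=np.radians(az); A=np.array([np.cos(a),np.sin(a)]); L=np.array([-A[1],A[0]]); Q=np.array([cx,cy])-r*A
    M=R_.as_matrix(); print("TCP",p.round(4),"tool x az",np.degrees(np.arctan2(M[1,0],M[0,0])).round(1),"A,L from centre",((p[:2]-[cx,cy])@A).round(4),((p[:2]-[cx,cy])@L).round(4))
    return p,M,Q
v=[float(t) for t in sys.argv[1:]]
p,M,Q=rel(*v[:4])
if len(v)>4:   # wanted final tool TCP after rotating contact pose (A0,L0) by v[4] deg
    a=np.radians(v[2]); A=np.array([np.cos(a),np.sin(a)]); L=np.array([-A[1],A[0]])
    c0=np.array(v[:2])+v[5]*A+v[6]*L
    t=Q+R.from_euler('z',v[4],degrees=True).as_matrix()[:2,:2]@(c0-Q); print("target",t.round(4)); from go import go; go([*t,.006],v[2]-90+v[4],90)
E
python3 st.py; python3 piv.py .588 -.166 121.4 .059 -12 .051 .066;python3 piv.py .588 -.166 121.4 .059 -24.5 .051 .066
```

```text
15.75 [-0.41  0.2   1.71 -0.01  1.23  0.62] gap 0.6 F [-1.3  0.7  0.4]
[ 0.5054 -0.1574  0.007 ]
[[ 0.516 -0.857 -0.004]
 [-0.857 -0.516 -0.004]
 [ 0.001  0.006 -1.   ]]
TCP [ 0.5054 -0.1574  0.007 ] tool x az -58.9 A,L from centre 0.0504 0.066
target [ 0.5199 -0.1345]
turn [ 0.3 -0.1 11.7]
shift in target axes cm [-1.67 -2.13  0.1 ]
shift cm [-1.21 -2.43  0.08] from [ 0.5054 -0.1574  0.007 ]
TCP [ 0.5054 -0.1574  0.007 ] tool x az -58.9 A,L from centre 0.0504 0.066
target [ 0.54   -0.1151]
turn [ 0.3 -0.1 24.2]
shift in target axes cm [-3.78 -3.94  0.1 ]
shift cm [-1.84 -5.15  0.07] from [ 0.5054 -0.1574  0.007 ]
```

Request:
{"name": "send_rows", "arguments": {
  "plan": [
    [[0,0,3.4,-0.4,-0.66,0,0.4],[0,0,3.4,-0.4,-0.66,0,0.4],[0,0,3.4,-0.4,-0.66,0,0.4],[0,0,3.4,-0.4,-0.66,0,0.4],[0,0,0,0,0,0,0.4]]
  ]
}}

```text
clock: 16.25
ee_pos: [0.5213, -0.1319, 0.0072]
ee_rot: [0.804, -0.595, -0.001, 0.005]
force: [0.5, 0.6, 0.2]
finger_gap: 0.598
```

```bash
python3 st.py; python3 piv.py .588 -.166 121.4 .059 -24.5 .051 .066; python3 - <<'E'
from h import *
c=cam("wrist"); save(c,"w5.png"); P=cloud(c); x,y,z=P[...,0],P[...,1],P[...,2]
m=(z>.015)&(z<.025); p,r=pose(); q=r.inv().apply(P[m]-p)
for lo in range(-80,60,20):
    k=(q[:,0]>lo/1000)&(q[:,0]<lo/1000+.02)&(q[:,1]<0.03); print(lo,k.sum(),np.percentile(q[k,1],98).round(4) if k.any() else "")
E
```

```text
16.25 [-0.35  0.22  1.69 -0.01  1.24  0.93] gap 0.598 F [0.5 0.6 0.2]
[ 0.5213 -0.1319  0.0072]
[[ 0.293 -0.956 -0.009]
 [-0.956 -0.293 -0.007]
 [ 0.004  0.01  -1.   ]]
TCP [ 0.5213 -0.1319  0.0072] tool x az -73.0 A,L from centre 0.0639 0.0392
target [ 0.54   -0.1151]
turn [ 0.6 -0.3 10.1]
shift in target axes cm [-1.44 -2.06  0.12]
shift cm [-1.06 -2.28  0.09] from [ 0.5213 -0.1319  0.0072]
-80 0 
-60 5235 -0.0157
-40 12244 -0.0101
-20 11865 -0.0157
0 11720 -0.0156
20 12155 -0.0108
40 11756 -0.0155
```

Request:
{"name": "send_rows", "arguments": {
  "plan": [
    [[0,0,3.4,-0.4,-0.72,0,0.4],[0,0,3.4,-0.4,-0.72,0,0.4],[0,0,3.4,-0.4,-0.72,0,0.4],[0,0,0,0,0,0,0.4],[0,0,0,0,0,0,0.4],[0,0,0,0,1,0,0.4],[0,0,0,0,2,-2,0.4],[0,0,0,0,2,-4,0.4]]
  ]
}}

```text
clock: 17.1
ee_pos: [0.4824, -0.1216, 0.0623]
ee_rot: [0.75, -0.662, -0.009, 0.01]
force: [-0.5, 0.5, 0.2]
finger_gap: 0.6
```

Request:
{"name": "send_rows", "arguments": {
  "plan": [
    [[0,0,0,0,4,-2,0.4],[0,0,0,0,4,0,0.4],[0,0,0,0,4,0,0.4],[0,0,0,0,4,0,0.4],[0,0,0,0,0,0,0.4]]
  ]
}}

```text
clock: 17.6
ee_pos: [0.3176, -0.144, 0.0914]
ee_rot: [0.751, -0.66, -0.002, 0.01]
force: [0.6, 0.7, -0.3]
finger_gap: 0.599
```

```bash
cat > pan.py <<'E'
from h import *
O=np.array([.5637,.2388]); TH=np.radians(96.9); X=np.array([np.cos(TH),np.sin(TH)]); Y=np.array([-X[1],X[0]])
def panel(c,ctr,rad=.14):
    P=cloud(c); x,y,z=P[...,0],P[...,1],P[...,2]
    m=(np.hypot(x-ctr[0],y-ctr[1])<rad)&(z>.014)&(z<.028)&(y<.13)
    m=cv2.morphologyEx(m.astype(np.uint8),cv2.MORPH_OPEN,np.ones((3,3)))
    n,l,s,_=cv2.connectedComponentsWithStats(m); k=1+np.argmax(s[1:,4]); q=P[l==k][:,:2]
    (cx,cy),(w,hh),a=cv2.minAreaRect(q.astype(np.float32)*1000); a=a if w>hh else a+90
    ctr=np.array([cx,cy])/1000; d=(a-np.degrees(TH)+90)%180-90
    print("panel",ctr.round(4),"size",round(w),round(hh),"long az",round(np.degrees(TH)+d,1),"jig x,y mm",(1000*np.array([(ctr-O)@X,(ctr-O)@Y])).round(1),"ang deg",round(d,2))
if __name__=="__main__":
    import sys; a=[float(v) for v in sys.argv[1:3]]
    for n in ("top","scene"): panel(cam(n),a)
E
python3 st.py; python3 pan.py .61 -.16
```

```text
17.6 [-0.57 -0.31  2.01 -0.02  1.45  0.87] gap 0.599 F [ 0.6  0.7 -0.3]
[ 0.3176 -0.144   0.0914]
[[ 0.128 -0.992 -0.015]
 [-0.992 -0.128 -0.012]
 [ 0.01   0.017 -1.   ]]
panel [ 0.6099 -0.1575] size 111 200 long az 96.1 jig x,y mm [-399.     1.7] ang deg -0.77
panel [ 0.6114 -0.1579] size 111 202 long az 96.0 jig x,y mm [-3.996e+02  3.000e-01] ang deg -0.91
```

Request:
{"name": "send_rows", "arguments": {
  "plan": [
    [[0,0,-8.5,0,0,-1.8,0.3],[0,0,-8.5,0,0,-1.8,0.3],[0,0,-8.5,0,0,-1.8,0.3],[0,0,-8.5,0,0,-1.8,0.3],[0,0,-8.5,0,0,-1.8,0.3],[0,0,-8.5,0,0,-1.8,0.3],[0,0,-8.5,0,0,-1.8,0.3],[0,0,-8.5,0,0,-1.8,0.3]]
  ]
}}

```text
clock: 18.5
ee_pos: [0.3291, -0.1421, 0.2386]
ee_rot: [0.993, -0.118, -0.006, 0.004]
force: [-0.6, -0.7, 0.4]
finger_gap: 0.702
```

```bash
python3 go.py .628 -.294 .2 96.9 90
```

```text
turn [  0.5   0.8 -20.4]
shift in target axes cm [27.85 18.67  3.86]
shift cm [32.66  7.75  3.56] from [ 0.3291 -0.1421  0.2386]
```

Request:
{"name": "send_rows", "arguments": {
  "plan": [
    [[0.2,0.3,-7,4.5,1.1,0,0.3],[0.2,0.3,-7,4.3,1.6,0.5,0.3],[0.1,0.2,-6.5,4.1,2.2,0.5,0.3],[0,0,0,4,2.7,0.5,0.3],[0,0,0,4,2.7,0.5,0.3],[0,0,0,4,2.7,0.5,0.3],[0,0,0,4,2.7,0.5,0.3],[0,0,0,0,0,0,0.3]]
  ]
}}

```text
clock: 19.3
ee_pos: [0.6455, -0.2903, 0.2067]
ee_rot: [0.997, 0.076, 0.005, 0.001]
force: [-0.3, 0.5, -1.7]
finger_gap: 0.702
```

```bash
python3 st.py; python3 go.py .629 -.300 .04 96.9 90
```

```text
19.3 [-0.5   0.44  0.98  0.    1.71 -0.66] gap 0.702 F [-0.3  0.5 -1.7]
[ 0.6455 -0.2903  0.2067]
[[ 0.988  0.153  0.011]
 [ 0.153 -0.988 -0.002]
 [ 0.01   0.004 -1.   ]]
turn [ 0.2 -0.6  1.9]
shift in target axes cm [-1.76  0.77 16.67]
shift cm [-1.95  0.65 16.65] from [ 0.6455 -0.2903  0.2067]
```

Request:
{"name": "send_rows", "arguments": {
  "plan": [
    [[0.2,-0.6,1.9,-1.9,0.7,3,0.3],[0,0,0,0,0,4.5,0.3],[0,0,0,0,0,4.5,0.3],[0,0,0,0,0,3,0.3],[0,0,0,0,0,0,0.3],[0,0,0,0,0,0,0.3]]
  ]
}}

```text
clock: 19.9
ee_pos: [0.6343, -0.2982, 0.0467]
ee_rot: [0.998, 0.063, -0.0, -0.001]
force: [0.3, -0.4, 0.4]
finger_gap: 0.702
```

```bash
python3 go.py .629 -.300 .005 96.9 90
```

```text
turn [-0.1  0.   0.4]
shift in target axes cm [-0.55  0.11  4.17]
shift cm [-0.55  0.12  4.17] from [ 0.6343 -0.2982  0.0467]
```

Request:
{"name": "send_rows", "arguments": {
  "plan": [
    [[0,0,0.4,-0.5,0,2,0.3],[0,0,0,0,0,1.5,0.3],[0,0,0,0,0,0.6,0.3],[0,0,0,0,0,0,0.3],[0,0,0,0,0,0,0.3]]
  ]
}}

```text
clock: 20.4
ee_pos: [0.6362, -0.3008, 0.0155]
ee_rot: [0.998, 0.061, 0.007, 0.004]
force: [0.0, 0.9, -1.0]
finger_gap: 0.701
```

```bash
cat > jg.py <<'E'
from pan import *
p,r=pose(); M=r.as_matrix(); s=ctrl.read_state()
print(round(s["clock"],2),"TCP jig mm",(1000*np.array([(p[:2]-O)@X,(p[:2]-O)@Y])).round(1),"z",(p[2]*1000).round(1),"yaw err deg",np.degrees(np.arctan2(M[1,0],M[0,0])).round(2)-6.9,"F jig",(np.array(s["force"][:2])@np.c_[X,Y]).round(1))
E
python3 jg.py;python3 go.py .629 -.300 .005 96.9 90
```

```text
20.4 TCP jig mm [-544.4   -7.1] z 15.5 yaw err deg 0.08999999999999986 F jig [ 0.9 -0.1]
turn [ 0.5 -0.8  0.1]
shift in target axes cm [-0.7  -0.16  1.05]
shift cm [-0.72 -0.17  1.04] from [ 0.6362 -0.3008  0.0155]
```

Request:
{"name": "send_rows", "arguments": {
  "plan": [
    [[0.5,-0.8,0,-0.8,0,0.6,0.3],[0,0,0,0,0,0.3,0.3],[0,0,0,0,-1,0,0.3],[0,0,0,0,-1,0,0.3],[0,0,0,0,0,0,0.3]]
  ]
}}

```text
clock: 20.9
ee_pos: [0.6265, -0.2812, 0.0088]
ee_rot: [0.998, 0.061, 0.002, 0.0]
force: [0.3, -0.3, -0.7]
finger_gap: 0.701
```

```bash
python3 jg.py
```

```text
20.9 TCP jig mm [-5.238e+02  1.000e-01] z 8.8 yaw err deg 0.0699999999999994 F jig [-0.3 -0.3]
```

Request:
{"name": "send_rows", "arguments": {
  "plan": [
    [[0,0,0,0,-1,0.2,0.3],[0,0,0,0,-1,0.1,0.3],[0,0,0,0,-1,0,0.3],[0,0,0,0,-1.2,0,0.3],[0,0,0,0,-1.2,0,0.3],[0,0,0,0,-1.2,0,0.3],[0,0,0,0,-1.2,0,0.3],[0,0,0,0,-1.2,0,0.3]]
  ]
}}

```text
clock: 21.7
ee_pos: [0.6156, -0.1875, 0.0068]
ee_rot: [0.998, 0.061, 0.003, 0.004]
force: [-0.1, -3.0, 1.0]
finger_gap: 0.7
```

```bash
python3 jg.py
```

```text
21.7 TCP jig mm [-4.294e+02 -3.000e-01] z 6.8 yaw err deg 0.04999999999999982 F jig [-2.9  0.4]
```

Request:
{"name": "send_rows", "arguments": {
  "plan": [
    [[0,0,0,0,-1.2,0,0.3],[0,0,0,0,-1.2,0,0.3],[0,0,0,0,-1.2,0,0.3],[0,0,0,0,-1.2,0,0.3],[0,0,0,0,-1.2,0,0.3],[0,0,0,0,-1.2,0,0.3],[0,0,0,0,-1.2,0,0.3],[0,0,0,0,0,0,0.3]]
  ]
}}

```text
clock: 22.5
ee_pos: [0.6041, -0.0944, 0.0066]
ee_rot: [0.998, 0.062, 0.003, 0.004]
force: [0.5, -0.3, -0.0]
finger_gap: 0.701
```

```bash
python3 jg.py; python3 - <<'E'
from pan import *
s=cam("scene"); save(s,"s6.png"); p,_=pose(); panel(s,p[:2]+.11*X,.15)
P=cloud(s); 
c=cam("wrist"); save(c,"w6.png"); P=cloud(c); x,y,z=P[...,0],P[...,1],P[...,2]
jx=(P[...,:2]-O)@X; jy=(P[...,:2]-O)@Y
m=(z>.014)&(z<.024)&(abs(jy)<.08)&(jx<-.03)&(jx>-.35)
for a in range(-340,-30,30):
    k=m&(jx*1000>a)&(jx*1000<a+30)
    if k.sum()>200: print(a,k.sum(),(1000*np.percentile(jy[k],[1,99])).round(1))
E
```

```text
22.5 TCP jig mm [-3.356e+02 -1.000e-01] z 6.6 yaw err deg 0.16999999999999993 F jig [-0.3 -0.5]
panel [0.5895 0.0166] size 110 202 long az 97.1 jig x,y mm [-223.7    1.1] ang deg 0.18
-340 6963 [-49.1  56.9]
-310 16942 [-49.2  57.1]
-280 21152 [-49.1  57.1]
-250 19704 [-49.1  57.1]
```

```bash
python3 - <<'E'
from pan import *
c=cam("wrist"); P=cloud(c); z=P[...,2]; jx=(P[...,:2]-O)@X; jy=(P[...,:2]-O)@Y
for nm,lo,hi,xa,xb in [("bridge top",.058,.067,.0,.08),("cheek/bridge front",.01,.06,-.012,.02),("cheek front low",.01,.04,-.012,.02),("board",.08,.18,-.012,.02),("panel",.015,.024,-.33,-.1)]:
    m=(z>lo)&(z<hi)&(jx>xa)&(jx<xb)&(abs(jy)<.1)
    if m.sum()>50: print(nm,m.sum(),(1000*np.percentile(jy[m],[.5,1,25,50,75,99,99.5])).round(1),(1000*np.percentile(jx[m],[2,50,98])).round(1))
cv2.imwrite("pics/w6b.png",c["color"][:,:,::-1])
s=cam("scene"); P=cloud(s); z=P[...,2]; jx=(P[...,:2]-O)@X; jy=(P[...,:2]-O)@Y
for nm,lo,hi,xa,xb in [("bridge top",.058,.067,.0,.08),("board",.08,.18,-.012,.02),("cheek front low",.01,.04,-.012,.02)]:
    m=(z>lo)&(z<hi)&(jx>xa)&(jx<xb)&(abs(jy)<.1)
    if m.sum()>50: print("scene",nm,m.sum(),(1000*np.percentile(jy[m],[.5,1,25,50,75,99,99.5])).round(1),(1000*np.percentile(jx[m],[2,50,98])).round(1))
E
```

```text
panel 66447 [-97.2 -95.5 -25.7   2.4  30.4  57.   57.7] [-321.3 -266.1 -229.4]
scene bridge top 175 [-80.7 -80.3 -71.8 -61.6  -6.5  76.5  78.2] [ 0.1 14.2 71.9]
scene board 1174 [-65.2 -64.9 -38.9  -7.5  29.3  63.6  63.9] [-3.5  0.3  4.7]
scene cheek front low 59 [58.4 58.5 60.4 64.5 71.8 78.1 78.2] [-2.7  0.9 16.2]
```

View pics/w6b.png

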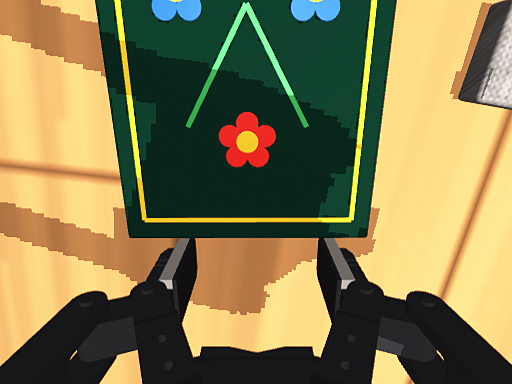

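Request:
{"name": "send_rows", "arguments": {
  "plan": [
    [[0,0,1,-0.2,-1,0,0.3],[0,0,1,-0.2,-1,0,0.3],[0,0,1,-0.2,-1,0,0.3],[0,0,0,0,-1,0,0.3],[0,0,0,0,-1,0,0.3],[0,0,0,0,0,0,0.3]]
  ]
}}

```text
clock: 23.3
ee_pos: [0.5948, -0.0523, 0.0063]
ee_rot: [0.999, 0.031, 0.004, 0.008]
force: [-0.7, 0.4, -0.8]
finger_gap: 0.704
```

```bash
python3 jg.py
```

```text
23.3 TCP jig mm [-292.7    4.1] z 6.3 yaw err deg -3.3100000000000005 F jig [0.4 0.6]
```

Request:
{"name": "send_rows", "arguments": {
  "plan": [
    [[0,0,0,0,-1,0,0.3],[0,0,-1.1,0.22,-1,0,0.3],[0,0,-1.1,0.22,-1,0,0.3],[0,0,-1.1,0.22,-1,0,0.3],[0,0,0,0,0,0,0.3]]
  ]
}}

```text
clock: 23.8
ee_pos: [0.5994, -0.0092, 0.0061]
ee_rot: [0.998, 0.063, 0.004, 0.008]
force: [0.1, 1.3, 0.6]
finger_gap: 0.701
```

```bash
python3 jg.py; python3 - <<'E'
from pan import *
s=cam("scene"); p,_=pose(); panel(s,p[:2]+.11*X,.15)
P=cloud(s); z=P[...,2]; jx=(P[...,:2]-O)@X; jy=(P[...,:2]-O)@Y
m=(z>.015)&(z<.026)&(jx<0)&(jx>-.25)&(abs(jy)<.075)
for a in range(-250,0,25):
    k=m&(jx*1000>a)&(jx*1000<a+25); print(a,k.sum(),(1000*np.percentile(jy[k],[1,99])).round(1) if k.sum() else "")
save(s,"s7.png"); cv2.imwrite("pics/s7c.png",cv2.resize(s["color"][120:270,230:420,::-1],(760,600)))
c=cam("wrist"); P=cloud(c); r=pose()[1]; z=P[...,2]; jx=(P[...,:2]-O)@X; jy=(P[...,:2]-O)@Y
m=(z>.014)&(z<.024)&(abs(jy)<.07)&(jx<-.03)&(jx>-.26)
for a in range(-260,-100,30):
    k=m&(jx*1000>a)&(jx*1000<a+30)
    if k.sum()>200: print("w",a,k.sum(),(1000*np.percentile(jy[k],[1,99])).round(1))
E
```

```text
23.8 TCP jig mm [-250.5   -5.6] z 6.1 yaw err deg 0.2999999999999998 F jig [ 1.3 -0.3]
panel [0.6344 0.0725] size 45 132 long az 112.4 jig x,y mm [-173.6  -50.2] ang deg 15.52
-250 105 [-59.3  26.9]
-225 128 [-59.1  46.5]
-200 72 [-59.8  48. ]
-175 64 [-59.   17.2]
-150 78 [-58.6  13.8]
-125 115 [-58.2  29. ]
-100 167 [-57.9  47.4]
-75 156 [-58.2  49.5]
-50 60 [-54.2  47.2]
-25 5 [61.6 74. ]
w -260 4510 [-54.8  50.9]
w -230 16448 [-55.   51.1]
w -200 20610 [-54.9  51.3]
w -170 24211 [-54.7  51.5]
```

View pics/s7c.png

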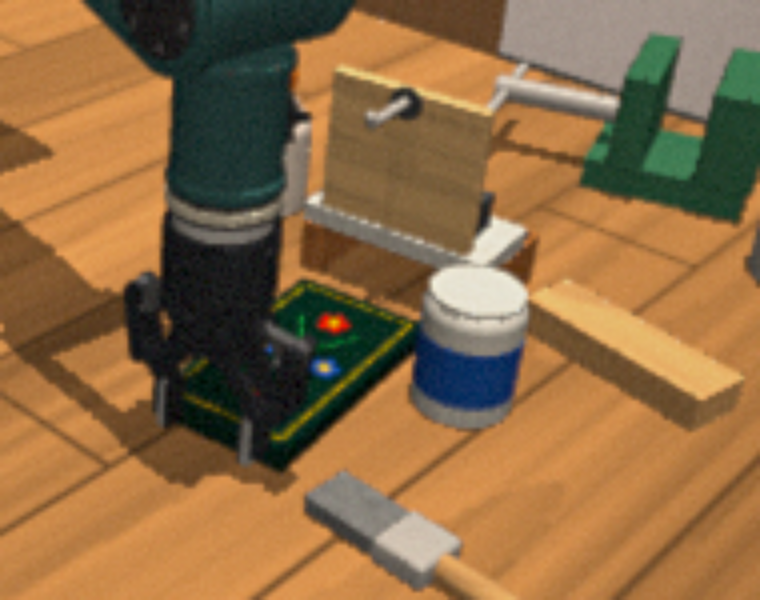

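Request:
{"name": "send_rows", "arguments": {
  "plan": [
    [[0,0,-0.9,0.18,-1,0,0.3],[0,0,0,0,-1,0,0.3],[0,0,0,0,-1,0,0.3],[0,0,0,0,-1,0,0.3],[0,0,0,0,-1,0,0.3],[0,0,0,0,0,0,0.3]]
  ]
}}

```text
clock: 24.5
ee_pos: [0.594, 0.0423, 0.0056]
ee_rot: [0.997, 0.07, 0.005, 0.01]
force: [-0.3, -0.3, 0.5]
finger_gap: 0.698
```

```bash
python3 jg.py; cat > wp.py <<'E'
from pan import *
c=cam("wrist"); P=cloud(c); z=P[...,2]; jx=(P[...,:2]-O)@X; jy=(P[...,:2]-O)@Y
m=(z>.014)&(z<.024)&(abs(jy)<.066)&(jx<-.005)&(jx>-.26)
for a in range(-240,0,30):
    k=m&(jx*1000>a)&(jx*1000<a+30)
    if k.sum()>200: print("w",a,k.sum(),(1000*np.percentile(jy[k],[1,99])).round(1))
for y in (-40,-20,0,20,40):
    k=m&(abs(jy*1000-y)<5); print("rear end at y",y,(1000*np.percentile(jx[k],1)).round(1))
k=(z>.02)&(z<.05)&(jx>-.01)&(jx<.02)&(abs(jy)<.08); print("cheek",k.sum(),(1000*np.sort(jy[k])[::max(1,k.sum()//8)]).round(1))
E
python3 wp.py
```

```text
24.5 TCP jig mm [-198.7   -6.5] z 5.6 yaw err deg 1.129999999999999 F jig [-0.2  0.3]
w -210 3707 [-55.6  49.9]
w -180 16248 [-55.9  50.3]
w -150 20456 [-55.3  50.9]
w -120 25776 [-54.8  51.3]
rear end at y -40 -201.5
rear end at y -20 -184.4
rear end at y 0 -185.2
rear end at y 20 -202.2
rear end at y 40 -186.4
cheek 0 []
```

Request:
{"name": "send_rows", "arguments": {
  "plan": [
    [[0,0,0,0,-1,0,0.3],[0,0,0,0,-1,0,0.3],[0,0,0,0,-1,0,0.3],[0,0,0,0,-1,0,0.3],[0,0,0,0,0,0,0.3]]
  ]
}}

```text
clock: 25.05
ee_pos: [0.5883, 0.0834, 0.0051]
ee_rot: [0.998, 0.07, 0.005, 0.011]
force: [0.3, -0.4, 0.3]
finger_gap: 0.701
```

```bash
python3 jg.py; python3 wp.py
```

```text
25.05 TCP jig mm [-157.3   -5.8] z 5.1 yaw err deg 1.08 F jig [-0.5 -0.3]
w -180 382 [-36.1  37.5]
w -150 12978 [-55.6  50.6]
w -120 18824 [-55.2  51. ]
w -90 23965 [-54.7  51.5]
w -60 10598 [-54.5  51.7]
rear end at y -40 -160.0
rear end at y -20 -143.1
rear end at y 0 -143.3
rear end at y 20 -161.0
rear end at y 40 -145.0
cheek 0 []
```

Request:
{"name": "send_rows", "arguments": {
  "plan": [
    [[0,0,0.5,-0.1,-0.8,0,0.3],[0,0,0.5,-0.1,-0.8,0,0.3],[0,0,0,0,-0.6,0,0.3],[0,0,0,0,-0.4,0,0.3],[0,0,0,0,0,0,0.3]]
  ]
}}

```text
clock: 25.6
ee_pos: [0.5828, 0.109, 0.0047]
ee_rot: [0.998, 0.06, 0.005, 0.012]
force: [0.0, -2.8, 1.9]
finger_gap: 0.702
```

```bash
python3 jg.py; python3 wp.py
```

```text
25.6 TCP jig mm [-131.2   -3.4] z 4.7 yaw err deg -0.040000000000000036 F jig [-2.8  0.3]
w -150 557 [-46.1  39.5]
w -120 15118 [-54.   52.1]
w -90 19546 [-54.1  52. ]
w -60 24986 [-54.2  52. ]
w -30 7043 [-54.1  52. ]
rear end at y -40 -119.9
rear end at y -20 -117.6
rear end at y 0 -117.5
rear end at y 20 -117.2
rear end at y 40 -123.2
cheek 0 []
```

Nearly home; press gently until the stop answers.

Request:
{"name": "send_rows", "arguments": {
  "plan": [
    [[0,0,0,0,-0.4,0,0.3],[0,0,0,0,-0.4,0,0.3],[0,0,0,0,-0.3,0,0.3]]
  ]
}}

```text
clock: 25.95
ee_pos: [0.5824, 0.1129, 0.0048]
ee_rot: [0.998, 0.059, 0.005, 0.019]
force: [0.3, -11.1, 2.8]
finger_gap: 0.699
```

```bash
python3 jg.py
```

```text
25.95 TCP jig mm [-127.3   -3.4] z 4.8 yaw err deg -0.08000000000000007 F jig [-11.1   1. ]
```

Request:
{"name": "send_rows", "arguments": {
  "plan": [
    [[0,0,0,0,0.5,0,0.3],[0,0,0,0,1,0,0.3],[0,0,0,0,1.5,0,0.3],[0,0,0,0,3,-2,0.3],[0,0,0,0,3,-4,0.3],[0,0,0,0,3,-4,0.3],[0,0,0,0,3,-4,0.3],[0,0,0,0,0,0,0.3]]
  ]
}}

```text
clock: 26.75
ee_pos: [0.5952, -0.0361, 0.1474]
ee_rot: [0.998, 0.06, -0.002, 0.014]
force: [0.4, 0.6, 0.8]
finger_gap: 0.699
```

```bash
python3 jg.py; python3 wp.py; python3 - <<'E'
from pan import *
s=cam("scene"); save(s,"s8.png"); P=cloud(s); x,y,z=P[...,0],P[...,1],P[...,2]
for nm,(a,d,zz) in dict(red=(.456,.156,.095),blue=(.685,.16,.095),glue=(.395,.29,.12)).items():
    m=(np.hypot(x-a,y-d)<.07)&(abs(z-zz)<.006); q=P[m][:,:2].astype(np.float32)*1000; print(nm,np.round(cv2.minEnclosingCircle(q)[0],1))
cv2.imwrite("pics/s8c.png",cv2.resize(s["color"][110:310,80:400,::-1],(800,500)))
E
```

```text
26.75 TCP jig mm [-276.7    1.8] z 147.4 yaw err deg 0.0 F jig [ 0.6 -0.5]
red [459.7 159.1]
blue [684.1 168. ]
glue [398.  295.8]Traceback (most recent call last):
  File "wp.py", line 8, in <module>
    k=m&(abs(jy*1000-y)<5); print("rear end at y",y,(1000*np.percentile(jx[k],1)).round(1))
                                                          ~~~~~~~~~~~~~^^^^^^^^^
    return _quantile_unchecked(
        a, q, axis, out, overwrite_input, method, keepdims, weights)
    return _ureduce(a,
                    func=_quantile_ureduce_func,
    ...<5 lines>...
                    overwrite_input=overwrite_input,
                    method=method)
    r = func(a, **kwargs)
    result = _quantile(arr,
                       quantiles=q,
    ...<2 lines>...
                       out=out,
                       weights=wgt)
    slices_having_nans = np.isnan(arr[-1, ...])
                                  ~~~^^^^^^^^^
IndexError: index -1 is out of bounds for axis 0 with size 0
```

View pics/s8c.png

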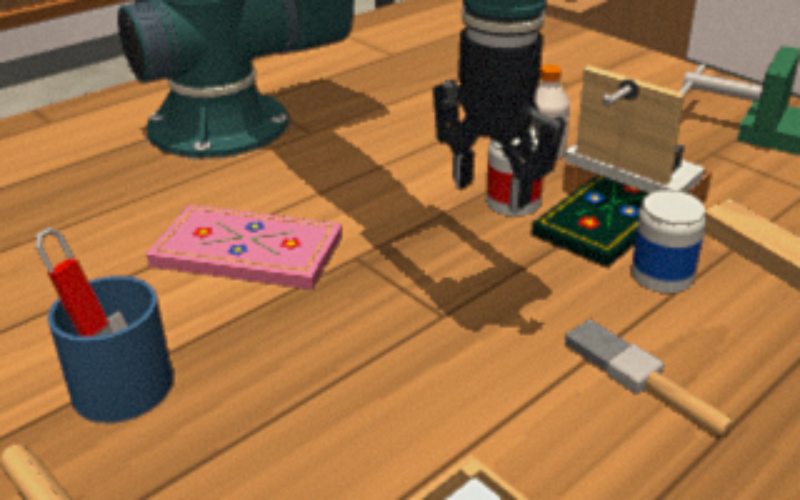

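```bash
python3 - <<'E'
from pan import *
for n in ("top","scene"):
    s=cam(n); P=cloud(s); z=P[...,2]; jx=(P[...,:2]-O)@X; jy=(P[...,:2]-O)@Y
    m=(z>.013)&(z<.027)&(abs(jy)<.058)&(jx>-.14)&(jx<-.02)
    print(n,m.sum(),"y",(1000*np.percentile(jy[m],[1,99])).round(1),"rear x by y",[(y,(1000*np.percentile(jx[m&(abs(jy*1000-y)<10)],2)).round(1)) for y in (-45,-25,0,25,45) if (m&(abs(jy*1000-y)<10)).sum()>5])
    b=(z>.058)&(z<.067)&(jx>.015)&(jx<.09)&(abs(jy)<.09); print("bridge rear x",(1000*np.percentile(jx[b],97)).round(1))
E
```

```text
top 852 y [-55.9  52.3] rear x by y [(-45, np.float64(-113.0)), (-25, np.float64(-114.2)), (0, np.float64(-112.1)), (25, np.float64(-112.8)), (45, np.float64(-113.4))]
bridge rear x 73.7
scene 658 y [-57.2  50. ] rear x by y [(-45, np.float64(-115.6)), (-25, np.float64(-115.9)), (0, np.float64(-116.0)), (25, np.float64(-116.4)), (45, np.float64(-115.4))]
bridge rear x 72.1
```

Rear end at about -115 mm, square, against the stop. Handing in.

```bash
python3 -c "
from station import ctrl; print(ctrl.hand_in())"
```

```text
the job is handed in; nothing more can be done
None
```

I took the knife off the hook and stood it blade down in the blue crock. I then slid the green panel flat between the tins and under the bridge until it met the stop. I handed in at about 27 s on the robot clock; the hand-in reports no verdict.

**Last checks**
- **Panel position:** the rear end reads −112 to −114 mm on the top camera and about −116 mm on the scene camera. Home is −115 mm, and a reaction of about 11 N was felt at the stop.
- **Panel alignment:** it is square to well within 1° and about 2–4 mm right of the lane's centre. The cameras differ by about 2–3 mm on this.
- **Knife:** the last scene picture shows it let go and leaning in the crock, with its loop above the rim. I did not measure how deep its tip sits.
- **Tins and bottle:** their positions agree with the start to about 1 mm.
- **Hammer, brush and offcut:** I did not measure these; the brush and offcut look unchanged in the last picture, and the hammer shows only in part.

**What went wrong on the way**
- While being lowered into the crock, the knife touched its wall with about 5 N. I re-centred it before going deeper.
- One wrist-camera check failed to run after I backed off, because the panel was out of its view. I used the top and scene cameras instead.

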